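# Load the condiment caddy and hold it out to the guest

## Robot

A 6-joint arm with a two-finger parallel gripper is mounted at the origin on the work surface. World frame = base frame: x ahead of the robot, y to its left, z up, the work surface at z = 0. Lengths are in m, angles in rad, forces in N, time in s.
With the tool pointing down it reaches from about 0.25 to 0.775 m from the base axis. Payload 8.9 kg.
Tool frame: the origin (TCP) lies on the centre line of the jaws, within the pads' length; the fingertips stand 22 mm ahead of it and the grasp point (between the pads) lies 3 mm ahead of it (r.tcp_to_tips is the z of the fingertips in the tool frame, in m); z points along the fingers, y is the line along which they close (so a half turn about z gives the same grasp; the last joint's range is limited). The gripper opens to 85 mm and grips with 20 to 120 N. Pads are 22 mm wide; open, the fingers measure 114 mm over their backs; the gripper's body (76 mm by 85 mm) begins 54 mm behind the grasp point. The pads swing forward as they close: fully open they stand 13 mm farther back than shut.
Start: joints at [1.168, 0.291, -0.153, 1.127, 0, 1.431], TCP at [0.137, 0.507, 0.253] pointing down, gripper open.
Joint ranges: [-2.52, 2.52], [-0.91, 1.74], [-1.3, 1.37], [-1.96, 2.02], [-1.52, 1.47], [-3.14, 3.14]. Speed limits (rad/s): [2.22, 2.22, 2.79, 3.14, 3.14, 3.14].

## Interface

Orientations are given as [roll, pitch, yaw] about the fixed x, y, z axes, in that order (R = Rz(yaw) Ry(pitch) Rx(roll)).
In Python, from bench import r gives the robot as it stands.
- The arm moves only by the tool nudge_tcp, called after "Emit:" in YAML: its name, and indented under it one key for each argument. Schema: {"type":"object","properties":{"deltas":{"type":"object","properties":{"offsets":{"type":"array","items":{"type":"array","items":{"type":"number"},"minItems":4,"maxItems":4},"minItems":1,"maxItems":12}},"additionalProperties":false,"required":["offsets"]},"aperture":{"type":"number"},"squeeze":{"type":"number"},"only":{"type":"string"},"quiet":{"type":"boolean"},"lines":{"type":"string"}},"required":["deltas"],"additionalProperties":false}. deltas is an object whose key "offsets" holds a list of rows, 1 to 12 of them, each of 4 numbers: dx, dy, dz in cm, then a turn about the tool's z in units of 0.05 rad; each row is the pose to reach, as a shift and turn from the pose commanded when the call began, along the tool's axes at that moment; what a row does not reach only later rows make up. A row lasts 1/10 s, in which the tool goes at most 0.05 m and 0.15 rad, less where a joint would pass 70% of its speed; a pose out of reach is approached as far as the arm can. aperture is the finger opening in m, set as the call begins (left out keeps the last). The fingers move at their own pace and stop on an object; squeeze is the grip in N (left out, the last holds). Time passes only in rows, so rows that do not move let the fingers close. The tool returns the time, the measured TCP pose, the force, the opening and the grip force at its end. only (a regular expression) keeps the lines of the reply that match it, lines (a string "A,B") keeps lines A to B, and quiet returns only ok. Input that does not fit is refused with a message, and nothing moves.
- r.observe(): the state, without advancing time (a new reading comes with each control period).
- r.snapshot(name): name is "scene" or "side" or "wrist"; returns a dict with "frame" (400x640x3 uint8, red, green, blue), "K" (3x3 intrinsics, pixels), "rvec" (rotation vector, rad) and "tvec" (3), from world to camera coordinates, as OpenCV has them. Camera axes: x right, y down, z forward; pixel columns grow to the right and rows downward; lengths in m; the calibration is good to about 2 mm. The wrist camera is an equidistant fisheye: a pixel r from the principal point sees the ray r / f radians off the axis. A picture is of the moment at which its call begins. There is no depth.
- r.sign_off(): hands the job in; it is judged then, once.
The state is a dict: "time_s": time; "qpos": joint angles; "qvel": joint speeds; "joint_efforts": joint torques, N m; "position": TCP position; "tcp_rot": TCP orientation; "force": force on the tool from outside, world axes, zero at the start; "torque": the same for the moment, N m; "grip_width": finger opening in m; "grip_force": force on a finger pad.
Only numpy, scipy, OpenCV 4.12 (cv2) and the standard library are available. Lean on these libraries where they do the work, as an engineer would, in place of code of your own. Each camera call takes 0.05 s, during which the arm holds its last target. There are 200 camera calls.

## Task

Stand the ghee pot and the salt shaker in the wells of the condiment caddy that fit them, keeping both upright throughout and leaving the thali, katori and spoon stand where they are. Then lift the caddy and hold it out to the guest over the centre of the thali: level, its base about 12 cm above the table, its length pointing straight at the far side where the guest sits, ghee pot at the guest's end. Finish while holding it there, still, with both pots home in their wells; do not put it down.

Things in the scene. Friction and masses are not known exactly. Their poses are not given: they have to be found in the camera images.
- caddy: white plastic condiment caddy, loose, 0.25 kg, on the table: two round cup wells in a row joined by a 12 mm high web, a loop handle upright in the middle; 211 mm long (x), 70 wide (y), 102 high. Origin: underside, under the handle, midway between the wells; x points to the large ghee well (at +75 mm; salt well at -75 mm), z up. Cup walls 3 mm thick, rims 21 mm high. Start yaw -1.7 to 0.8 rad
- well_ghee (a point): centre of the floor of the caddy's large well (inside diameter 64 mm, 16 mm deep), 5 mm above the caddy's underside; axes as the caddy's
- well_salt (a point): centre of the floor of the caddy's small well (inside diameter 46 mm, 16 mm deep), 5 mm above the caddy's underside; axes as the caddy's
- caddy_handle (a point): centre of the caddy handle's flat top bar, 89 mm above the caddy's underside, axes as the caddy's; the bar is 14 mm thick (along the caddy's x), 70 mm long (along y), 26 mm high (76 to 102 mm above the underside), carried on two posts at y = +-30 mm, with an open finger hole beneath it
- ghee_pot: steel ghee pot, 0.15 to 0.31 kg, closed: round straight-sided body 58 mm in diameter (5 to 45 mm above its foot) with a shoulder and a ribbed steel twist cap 47 mm in diameter, screwed tight (does not turn); 64 mm high. Origin: centre of its underside, z up
- salt_shaker: slim steel salt shaker, 0.11 kg, 40 mm in diameter with straight sides up to 57 mm and a low pierced dome; 65 mm high. Origin: centre of its underside, z up
- thali: round steel compartment thali at the guest's place, empty, loose, 280 mm in diameter, rim 22 mm high. Origin: centre of its underside
- katori: white ceramic katori (small bowl), 90 mm in diameter, 42 mm high, empty; bystander. Origin: centre of its underside
- spoon_stand: grey plastic spoon stand, a cup 90 mm in diameter and 95 mm high with five steel spoons upright in it, 170 mm high over all; bystander. Origin: centre of its underside
- guest_side (a point): fixed point on the table top in the middle of its far half, 250 mm short of the far edge; its axes are the table's: x points square across the table to the far side, where the guest sits, z up

How it is judged:
By the outcome, as a careful person would: the job done as asked, in the order asked, and still so for the second after the job is handed in, while the arm keeps its last pose, push and grip.
It also fails if it takes over 72 s, if anything falls off the work surface, if the arm or the gripper's body presses on something with over 40 N, if the wrist force passes 120 N, or if a joint passes its speed limit or range.

## Working session

There is one attempt and no reset: what is moved stays moved. The work goes in short steps, Python scripts to look and compute and a tool call to move; the robot and the scene stay as the last step left them, time stands still between calls to the robot, and variables do not carry over. Pictures are saved under pics/ and viewed, at most 11 in all, crops included, and the job is handed in when it is done.

```bash
ls; mkdir -p pics; python3 - <<'E'
from bench import r
import cv2
for n in ("scene","side"):
    s=r.snapshot(n); cv2.imwrite(f"pics/{n}0.png",s["frame"][:,:,::-1]); print(n,s["K"],s["rvec"],s["tvec"])
o=r.observe(); print(o["position"],o["tcp_rot"],o["time_s"],r.tcp_to_tips)
E
```

```text
bench.py
pics
scene [[417.1661768    0.         319.70113786]
 [  0.         417.1661768  200.69325421]
 [  0.           0.           1.        ]] [ 2.1810655   0.79288159 -0.38809425] [-0.42692522 -0.17870848  1.29928072]
side [[503.71605782   0.         319.51832202]
 [  0.         503.71605782 197.14865287]
 [  0.           0.           1.        ]] [ 2.23049049 -0.14948053  0.08156527] [-0.56242983  0.12558887  1.49120267]
[0.13675357 0.50653385 0.25281094] [-3.14049739e+00 -1.46888974e-04  2.87777612e+00] 0.1 0.022
```
View pics/scene0.png

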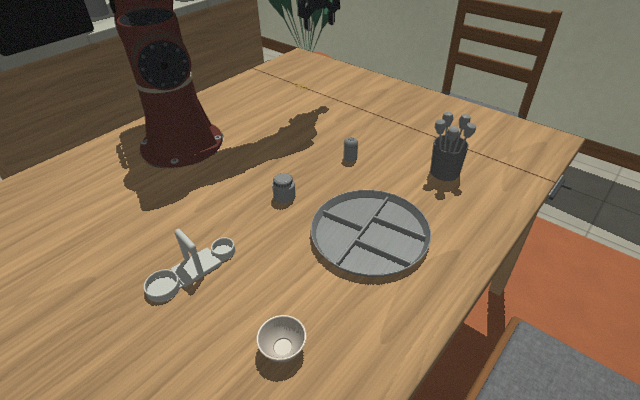

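View pics/side0.png

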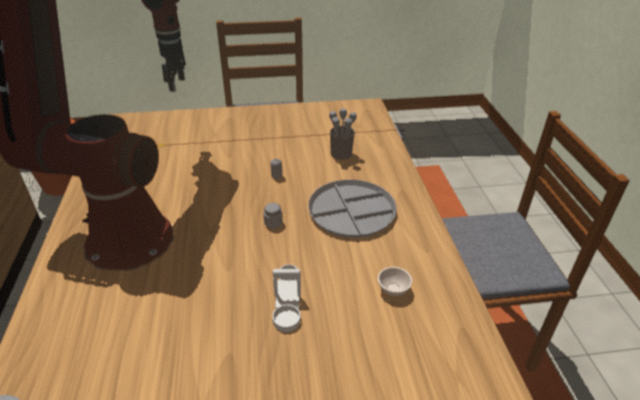

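The scene view shows the caddy at about (190,268) with its large well at (161,286), the pot at (284,188), the shaker at (350,150), the thali at (371,234) and the katori at (282,340). I'll enlarge both views to read positions.

```bash
python3 - <<'E'
import cv2
a=cv2.imread("pics/scene0.png")[130:310,136:366]; cv2.imwrite("pics/c1.png",cv2.resize(a,None,fx=3.33,fy=3.33,interpolation=cv2.INTER_CUBIC))
b=cv2.imread("pics/side0.png")[140:340,240:440]; cv2.imwrite("pics/c2.png",cv2.resize(b,None,fx=3,fy=3,interpolation=cv2.INTER_CUBIC))
E
```

View pics/c1.png

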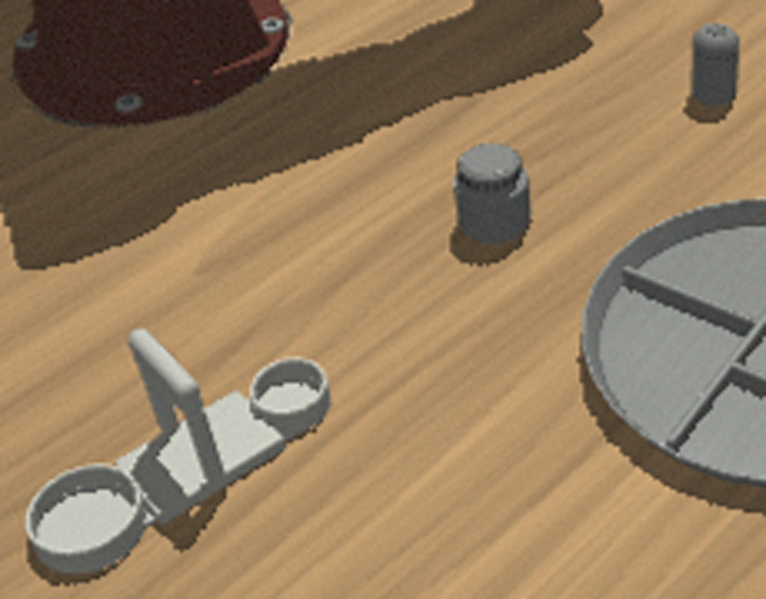

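View pics/c2.png

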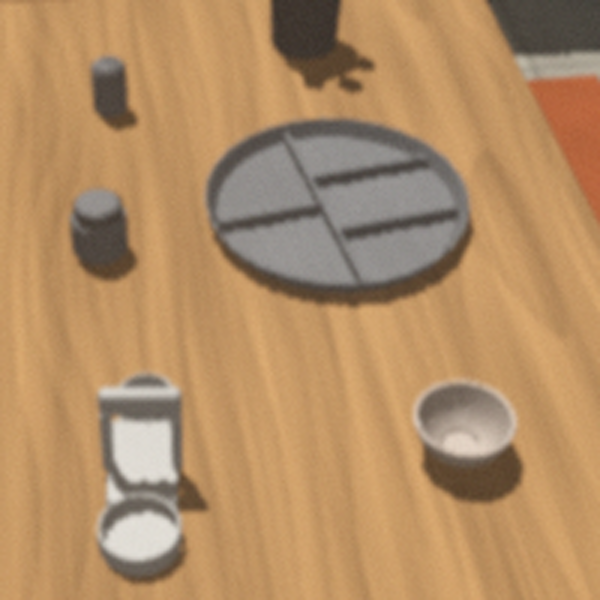

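```bash
cat > h.py <<'E'
import numpy as np, cv2
from scipy.optimize import least_squares
CAM={"scene":([[417.1661768,0,319.70113786],[0,417.1661768,200.69325421],[0,0,1]],[2.1810655,.79288159,-.38809425],[-.42692522,-.17870848,1.29928072]),
"side":([[503.71605782,0,319.51832202],[0,503.71605782,197.14865287],[0,0,1]],[2.23049049,-.14948053,.08156527],[-.56242983,.12558887,1.49120267])}
CAM={k:tuple(np.array(a,float) for a in v) for k,v in CAM.items()}
def proj(n,P):
    K,rv,t=CAM[n]; return cv2.projectPoints(np.array(P,float).reshape(-1,3),rv,t,K,None)[0][:,0]
def hit(n,uv,z):
    K,rv,t=CAM[n]; R=cv2.Rodrigues(rv)[0]; d=R.T@np.linalg.solve(K,[*uv,1]); o=-R.T@t
    return (o+d*(z-o[2])/d[2])[:2]
def ext(n,x,y,z,R):
    a=np.linspace(0,2*np.pi,120); p=proj(n,np.c_[x+R*np.cos(a),y+R*np.sin(a),0*a+z])
    return np.r_[p.min(0),p.max(0)]   # left, top, right, bottom
def fit(obs,z,R,x0=(.5,0)):
    def f(p): return np.concatenate([(ext(n,*p,z,R)-np.array(e,float))[~np.isnan(np.array(e,float))] for n,e in obs])
    s=least_squares(f,x0); return s.x,np.round(s.fun,1)
E
cat > m.py <<'E'
from h import *
N=np.nan
c1=lambda l,t,R,b:np.array([136+l/3.33,130+t/3.33,136+R/3.33,130+b/3.33])
c2=lambda l,t,R,b:np.array([240+l/3,140+t/3,240+R/3,140+b/3])
for nm,z,R,a,b in [("ghee well",.021,.035,c1(27,463,143,551),c2(98,493,182,N)),("salt well",.021,.026,c1(250,357,329,414),c2(N,375,N,N)),
 ("cap",.064,.0235,c1(458,144,522,184),c2(76,188,122,218)),("pot body",.043,.029,c1(455,N,530,N),c2(72,N,127,N)),
 ("shaker foot",0,.02,c1(N,N,N,105),c2(N,N,N,115)),("shaker sides",.04,.02,c1(693,N,740,N),c2(94,N,126,N)),
 ("thali",.022,.14,[311,191,431,N],c2(206,119,469,N)),("katori",.042,.045,[257,318,306,N],c2(414,381,516,N))]:
    for o in ([("scene",a)],[("side",b)],[("scene",a),("side",b)]):
        if sum(np.isfinite(e).sum() for _,e in o)>1: x,f=fit(o,z,R); print(nm,x.round(4),f)
print("handle",hit("scene",(136+164/3.33,130+362/3.33),.102),hit("side",(240+140/3,140+390/3),.102))
print("shaker",hit("scene",(136+715/3.33,130+64.5/3.33),.0325),hit("side",(240+110/3,140+86/3),.0325))
print("stand",hit("side",(342,158),0))
for n,p,q in [("scene",(413,400),(583,138)),("side",(525,400),(383,100)),("side",(85,112),(383,100)),("scene",(255,68),(553,179))]:
    a,b=hit(n,p,0),hit(n,q,0); print(n,a,b,np.degrees(np.arctan2(*(b-a)[::-1])))
E
python3 m.py
```

```text
ghee well [ 0.435  -0.3568] [-0.  -0.4  0.   0.3]
ghee well [ 0.4362 -0.3576] [-0.2 -0.   0.2]
ghee well [ 0.4357 -0.3571] [ 0.1 -0.1  0.1  0.6 -0.4 -0.2 -0.1]
salt well [ 0.4542 -0.2093] [ 0.2  0.  -0.2 -0. ]
salt well [ 0.4543 -0.2097] [ 0.1  0.1 -0.3  0.1 -0.5]
cap [0.4316 0.0129] [ 0.3  0.2 -0.3 -0.2]
cap [0.4286 0.0161] [-0.2  0.   0.2 -0.1]
cap [0.4297 0.0144] [ 0.2 -0.3 -0.4 -0.8  0.2  0.4  0.6  0.3]
pot body [0.4203 0.0249] [0. 0.]
pot body [0.4341 0.1088] [0. 0.]
pot body [0.4281 0.0169] [-0.1  0.1 -0.4  0.4]
shaker foot [0.4608 0.2724] [0. 0.]
shaker sides [0.4626 0.2549] [-0. -0.]
shaker sides [0.471 0.48 ] [0. 0.]
shaker sides [0.4559 0.2638] [ 0.1 -0.  -0.5  0.5]
thali [0.6809 0.0419] [-1.  -0.4  1. ]
thali [0.6785 0.0457] [-0.7 -0.2  0.7]
thali [0.6791 0.044 ] [-1.  -1.1  0.8 -0.4  0.1  1.1]
katori [ 0.7304 -0.2998] [-1.  -0.1  1. ]
katori [ 0.7258 -0.2948] [-0.3 -0.   0.3]
katori [ 0.7276 -0.2977] [-1.2 -1.7  0.6  0.6  0.7  1.3]
handle [ 0.44938027 -0.28541083] [ 0.44546349 -0.28163614]
shaker [0.45624783 0.26151146] [0.45558435 0.26468006]
stand [0.69885772 0.34940903]
scene [ 0.95666323 -0.22248977] [0.94300867 0.79121204] 90.77172724321339
side [ 0.93154862 -0.63839599] [0.95535231 0.7779062 ] 89.0371247262641
side [-0.30631209  0.82714728] [0.95535231 0.7779062 ] -2.235043540945513
scene [-0.23560121  0.52417119] [0.93946327 0.52867184] 0.2194491201456982
```

```bash
cat > t.py <<'E'
import sys, numpy as np
from bench import r
from scipy.spatial.transform import Rotation as Ro
o=r.observe(); R=Ro.from_euler("xyz",o["tcp_rot"]).as_matrix(); yaw=o["tcp_rot"][2]
print("t",round(o["time_s"],2),"pos",np.round(o["position"],4),"yaw",round(yaw,4),"q",np.round(o["qpos"],3),"w",round(o["grip_width"],4))
for a in sys.argv[1:]:
    v=[float(s) for s in a.split(",")]
    d=R.T@(np.array(v[:3])-o["position"]); tn=-(v[3]-yaw) if len(v)>3 else 0
    print(a,"->",np.round(d,4),"turn",round((tn+np.pi)%(2*np.pi)-np.pi,4))
E
python3 t.py .43,.0145,.16,3.017 .43,.0145,.042,3.017
```

```text
t 0.1 pos [0.1368 0.5065 0.2528] yaw 2.8778 q [ 1.168  0.291 -0.154  1.127 -0.     1.432] w 0.0853
.43,.0145,.16,3.017 -> [-0.4114 -0.3984  0.0932] turn -0.1392
.43,.0145,.042,3.017 -> [-0.4114 -0.3983  0.2112] turn -0.1392
```

Careful with the scale: shifts go in cm and turns go in units of 0.05 rad. That gives: -0.411 m is -41.1, -0.398 m is -39.8, -0.139 rad is -2.78.

Emit:
nudge_tcp:
  deltas: {"offsets":[[-3.4,-3.3,1,-0.4],[-6.9,-6.6,3,-1],[-10.3,-10,6,-1.6],[-13.7,-13.3,9,-2.2],[-17.1,-16.6,9.3,-2.78],[-20.6,-19.9,9.3,-2.78],[-24,-23.2,9.3,-2.78],[-27.4,-26.6,9.3,-2.78],[-30.9,-29.9,9.3,-2.78],[-34.3,-33.2,9.3,-2.78],[-37.7,-36.5,9.3,-2.78],[-41.1,-39.8,9.3,-2.78]]}
  aperture: 0.085
  squeeze: 40

```text
time_s: 1.3
position: [0.4304, 0.0134, 0.1603]
tcp_rot: [3.141, 0.0, 3.016]
force: [0.7, 1.8, -0.4]
grip_width: 0.085
grip_force: 0.0
```

```bash
python3 t.py .43,.0145,.12,3.017 .43,.0145,.042,3.017
python3 - <<'E'
from bench import r
import cv2
s=r.snapshot("wrist"); cv2.imwrite("pics/w1.png",s["frame"][:,:,::-1]); print(s["K"],s["rvec"],s["tvec"])
E
```

```text
t 1.3 pos [0.4304 0.0134 0.1603] yaw 3.0163 q [-0.139  0.197 -0.545  0.829  0.    -0.014] w 0.085
.43,.0145,.12,3.017 -> [0.0006 0.0011 0.0403] turn -0.0007
.43,.0145,.042,3.017 -> [0.0006 0.0011 0.1183] turn -0.0007
[[309.70691629   0.         319.7092679 ]
 [  0.         309.70691629 199.19396398]
 [  0.           0.           1.        ]] [-2.16988053 -1.91308276 -0.30197408] [-0.06719704 -0.41610326  0.16131791]
```

View pics/w1.png

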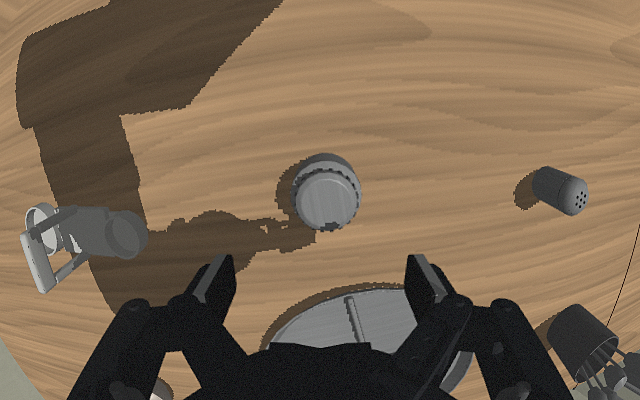

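Wrist view: cap centre (327,202), midway between the fingers. The caddy is at the left (90,240), the shaker at (565,192) and the thali behind the gripper.

```bash
cat >> h.py <<'E'
def whit(K,rv,t,uv,z):
    R=cv2.Rodrigues(np.array(rv,float))[0]; m=np.array([uv[0]-K[0][2],uv[1]-K[1][2]]); rr=np.hypot(*m); th=rr/K[0][0]
    c=np.r_[m/rr*np.sin(th),np.cos(th)] if rr>0 else np.array([0,0,1.]); d=R.T@c; o=-R.T@np.array(t,float); return (o+d*(z-o[2])/d[2])[:2]
E
python3 - <<'E'
from h import *
K=[[309.7069,0,319.7093],[0,309.7069,199.194],[0,0,1]];rv=[-2.16988053,-1.91308276,-.30197408];t=[-.06719704,-.41610326,.16131791]
print("cap",whit(K,rv,t,(327,202),.064)); print("shaker dome top",whit(K,rv,t,(579,198),.065))
E
```

```text
cap [0.4245627  0.01955087]
shaker dome top [0.45180968 0.26472582]
```

Emit:
nudge_tcp:
  deltas: {"offsets":[[0.06,0.1,4,0],[0.06,0.1,8,0],[0.06,0.1,10,0],[0.06,0.1,11.8,0],[0.06,0.1,11.8,0]]}

```text
time_s: 1.85
position: [0.4275, 0.0167, 0.0404]
tcp_rot: [3.142, -0.004, 3.017]
force: [-1.4, -0.1, -0.1]
grip_width: 0.085
grip_force: 0.0
```

Emit:
nudge_tcp:
  deltas: {"offsets":[[0,0,0,0],[0,0,0,0],[0,0,0,0],[0,0,0,0],[0,0,0,0],[0,0,0,0]]}
  aperture: 0.045
  squeeze: 25

```text
time_s: 2.45
position: [0.4302, 0.0166, 0.0434]
tcp_rot: [3.141, 0.002, 3.017]
force: [-1.4, 1.0, 9.2]
grip_width: 0.0567
grip_force: 27.2
```

```bash
python3 t.py .43,.0145,.042,3.017
```

```text
t 2.45 pos [0.4302 0.0166 0.0434] yaw 3.017 q [-0.132  0.37  -0.695  0.503  0.    -0.007] w 0.0567
.43,.0145,.042,3.017 -> [-0.0001 -0.0021  0.0014] turn -0.0
```

In the tool's units: 1 rad is 20.

Emit:
nudge_tcp:
  deltas: {"offsets":[[0,0,0,0],[0,0,0,0],[0,0,0,2],[0,0,0,5],[0,0,0,8],[0,0,0,11],[0,0,0,14],[0,0,0,17],[0,0,0,20],[0,0,0,23],[0,0,0,26],[0,0,0,29]]}
  aperture: 0.085

```text
time_s: 3.65
position: [0.4295, 0.0164, 0.0424]
tcp_rot: [3.141, 0.0, 1.561]
force: [-0.2, -1.0, -0.4]
grip_width: 0.0852
grip_force: 0.0
```

Emit:
nudge_tcp:
  deltas: {"offsets":[[0,0,0,2.4],[0,0,0,2.4],[0,0,0,2.4],[0,0,0,2.4],[0,0,0,2.4],[0,0,0,2.4],[0,0,0,2.4],[0,0,0,2.4]]}
  aperture: 0.045
  squeeze: 40

```text
time_s: 4.45
position: [0.4293, 0.0165, 0.0425]
tcp_rot: [-3.141, 0.0, 1.451]
force: [-2.1, 1.0, 7.0]
grip_width: 0.0564
grip_force: 41.9
```

```bash
python3 t.py
```

```text
t 4.45 pos [0.4293 0.0165 0.0425] yaw 1.451 q [-0.132  0.372 -0.696  0.503 -0.     1.559] w 0.0564
```

In the tool's units: -0.15 m is -15, -0.13 m is -13.

Emit:
nudge_tcp:
  deltas: {"offsets":[[0,0,0,0],[0,0,-3,0],[0,0,-7,0],[0,0,-10,0],[0,0,-13,0],[0,0,-15,0],[0,0,-15,0]]}
  squeeze: 60

```text
time_s: 5.15
position: [0.4309, 0.0163, 0.1946]
tcp_rot: [3.137, 0.0, 1.45]
force: [-0.0, 0.6, -2.3]
grip_width: 0.0556
grip_force: 66.4
```

```bash
python3 t.py .436,-.357,.18 .436,-.357,.075 .436,-.357,.048
```

```text
t 5.15 pos [0.4309 0.0163 0.1946] yaw 1.4504 q [-0.132  0.157 -0.492  0.917 -0.     1.559] w 0.0556
.436,-.357,.18 -> [-0.37    0.0498  0.0148] turn 0.0
.436,-.357,.075 -> [-0.37    0.0493  0.1198] turn 0.0
.436,-.357,.048 -> [-0.37    0.0492  0.1468] turn 0.0
```

In the tool's units: -0.37 m is -37, -0.36 m is -36.

Emit:
nudge_tcp:
  deltas: {"offsets":[[-3,0.4,0,0],[-7,1,0,0],[-11,1.5,0,0],[-15,2,0,0],[-19,2.5,0,0],[-23,3,0,0],[-27,3.6,0,0],[-31,4.2,0,0],[-34,4.6,0,0],[-36,4.8,0,0],[-37,4.9,0,0],[-37,4.9,0,0]]}

```text
time_s: 6.35
position: [0.4318, -0.3571, 0.1911]
tcp_rot: [-3.14, -0.001, 1.447]
force: [-0.0, 0.8, -1.7]
grip_width: 0.0558
grip_force: 66.3
```

Emit:
nudge_tcp:
  deltas: {"offsets":[[0,0,3,0],[0,0,6,0],[0,0,8,0],[0,0,9.6,0],[0,0,10.6,0],[0,0,10.6,0],[0,0,10.6,0],[0,0,10.6,0]]}

```text
time_s: 7.15
position: [0.4328, -0.357, 0.0872]
tcp_rot: [3.14, 0.001, 1.447]
force: [0.2, -0.1, -2.4]
grip_width: 0.0558
grip_force: 66.3
```

```bash
python3 t.py .436,-.357,.048
python3 - <<'E'
from bench import r
import cv2,numpy as np
a=r.snapshot("scene")["frame"][200:320,130:250,::-1];b=r.snapshot("side")["frame"][240:360,230:350,::-1]
f=lambda i:cv2.resize(i,(400,400),interpolation=cv2.INTER_CUBIC)
cv2.imwrite("pics/p1.png",np.hstack([f(a),f(b)]))
E
```

```text
t 7.15 pos [ 0.4328 -0.357   0.0872] yaw 1.4472 q [-0.82   0.502 -0.303  0.765  0.     0.874] w 0.0558
.436,-.357,.048 -> [0.0004 0.0031 0.0393] turn 0.0
```

View pics/p1.png

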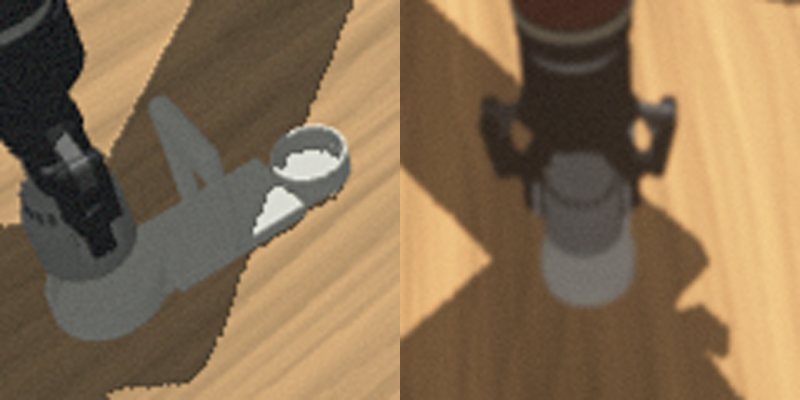

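Side crop: pot axis at column about 184, cup at about 188, so the pot needs about 3 mm more x. That matches the measured pose. I'll correct it and lower.

In the tool's units: 0.003 m is 0.3, 0.019 m is 1.9.

Emit:
nudge_tcp:
  deltas: {"offsets":[[0,0.3,1,0],[0,0.3,1.9,0],[0,0.3,1.9,0],[0,0.3,1.9,0],[0,0.3,1.9,0]]}

```text
time_s: 7.75
position: [0.4352, -0.3571, 0.0673]
tcp_rot: [-3.142, -0.0, 1.447]
force: [0.8, -0.6, -1.9]
grip_width: 0.0557
grip_force: 66.3
```

```bash
python3 t.py .436,-.357,.048; python3 - <<'E'
from h import *
# expected side-view extents for cup and pot body at .436
print(proj("side",[[.436,-.357,.021],[.433,-.357,.021],[.436,-.357,.024],[.436,-.357,.06]]))
E
```

```text
t 7.75 pos [ 0.4352 -0.3571  0.0673] yaw 1.4467 q [-0.817  0.53  -0.316  0.725 -0.     0.878] w 0.0557
.436,-.357,.048 -> [0.0002 0.0007 0.0193] turn 0.0
[[286.5664742  315.20516679]
 [285.35819105 315.3325902 ]
 [286.52525994 314.42504808]
 [286.02098698 304.87998415]]
```

In the tool's units: 0.0185 m is 1.85, 0.014 m is 1.4.

Emit:
nudge_tcp:
  deltas: {"offsets":[[0,0.07,0.7,0],[0,0.07,1.4,0],[0,0.07,1.85,0],[0,0.07,1.85,0],[0,0.07,1.85,0],[0,0.07,1.85,0]]}

```text
time_s: 8.35
position: [0.4359, -0.3571, 0.0487]
tcp_rot: [-3.141, -0.0, 1.447]
force: [-0.2, -0.3, -2.0]
grip_width: 0.0556
grip_force: 66.4
```

```bash
python3 t.py .436,-.357,.047
```

```text
t 8.35 pos [ 0.4359 -0.3571  0.0487] yaw 1.4468 q [-0.816  0.555 -0.331  0.684 -0.     0.879] w 0.0556
.436,-.357,.047 -> [0.0001 0.0001 0.0017] turn 0.0
```

In the tool's units: 0.0015 m is 0.15.

Emit:
nudge_tcp:
  deltas: {"offsets":[[0,0,0.15,0],[0,0,0.15,0],[0,0,0.15,0],[0,0,0.15,0]]}

```text
time_s: 8.75
position: [0.4361, -0.3573, 0.0478]
tcp_rot: [3.141, 0.0, 1.447]
force: [-1.6, 1.4, 6.1]
grip_width: 0.0556
grip_force: 67.0
```

Emit:
nudge_tcp:
  deltas: {"offsets":[[0,0,0,0],[0,0,0,0],[0,0,0,0],[0,0,0,0]]}
  aperture: 0.08

```text
time_s: 9.15
position: [0.436, -0.3572, 0.0472]
tcp_rot: [3.142, -0.0, 1.447]
force: [-0.6, -0.4, 0.1]
grip_width: 0.08
grip_force: 0.0
```

Emit:
nudge_tcp:
  deltas: {"offsets":[[0,0,-3,0],[0,0,-7,0],[0,0,-11,0],[0,0,-12,0],[0,0,-12,0]]}

```text
time_s: 9.65
position: [0.4368, -0.3581, 0.169]
tcp_rot: [3.139, 0.002, 1.447]
force: [0.5, 0.2, -0.1]
grip_width: 0.0806
grip_force: 0.0
```

```bash
python3 t.py .456,.265,.16 .456,.265,.055
python3 - <<'E'
from bench import r
import cv2,numpy as np
s=r.snapshot("wrist");print(s["K"].tolist(),s["rvec"],s["tvec"])
cv2.imwrite("pics/w2.png",s["frame"][:,:,::-1])
E
```

```text
t 9.65 pos [ 0.4368 -0.3581  0.169 ] yaw 1.4468 q [-0.816  0.422 -0.191  0.955  0.     0.879] w 0.0806
.456,.265,.16 -> [ 0.6207 -0.058   0.0074] turn 0.0
.456,.265,.055 -> [ 0.6209 -0.0583  0.1124] turn 0.0
[[309.70691628693146, 0.0, 319.7092678957943], [0.0, 309.70691628693146, 199.19396398009852], [0.0, 0.0, 1.0]] [-2.82287406  0.17601112  0.02365905] [-0.47802426 -0.30058829  0.20584923]
```

View pics/w2.png

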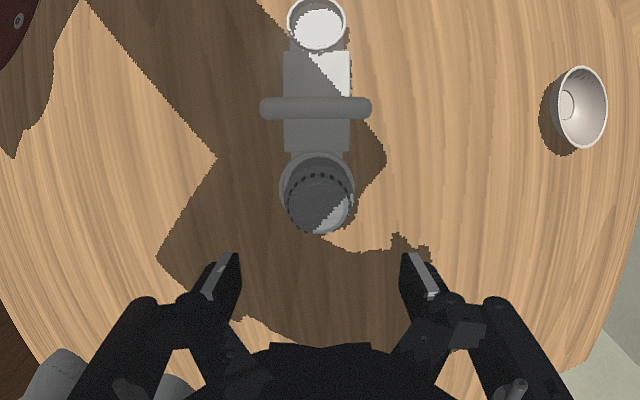

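Wrist view: the pot sits in the large well (cap 318,205; cup centre column 317), and the empty salt well is at (317,26). Next is the shaker.

In the tool's units: -0.045 m is -4.5, 0.57 m is 57.

Emit:
nudge_tcp:
  deltas: {"offsets":[[3,-0.3,0,0],[8,-0.7,0,0],[13,-1.2,0,0],[18,-1.7,0,0],[23,-2.2,0,0],[28,-2.6,0,0],[33,-3.1,0,0],[38,-3.5,0,0],[43,-4,0,0],[48,-4.5,0,0],[53,-4.9,0,0],[57,-5.3,0,0]]}
  aperture: 0.085
  squeeze: 30

```text
time_s: 10.9
position: [0.4525, 0.2172, 0.1655]
tcp_rot: [-3.139, 0.001, 1.448]
force: [1.3, 0.1, 0.5]
grip_width: 0.0852
grip_force: 0.0
```

Emit:
nudge_tcp:
  deltas: {"offsets":[[3,-0.3,0,0],[5,-0.5,0,0],[5,-0.5,1,0],[5,-0.5,2,0]]}

```text
time_s: 11.3
position: [0.4541, 0.2648, 0.1451]
tcp_rot: [-3.14, 0.002, 1.448]
force: [-0.4, 0.2, -0.9]
grip_width: 0.0851
grip_force: 0.0
```

```bash
python3 t.py .456,.265,.045
```

```text
t 11.3 pos [0.4541 0.2648 0.1451] yaw 1.4477 q [ 0.389  0.381 -0.325  0.867 -0.     2.083] w 0.0851
.456,.265,.045 -> [0.0006 0.0021 0.1001] turn 0.0
```

Emit:
nudge_tcp:
  deltas: {"offsets":[[0,0.2,3,0],[0,0.2,6,0],[0,0.2,8.5,0],[0,0.2,10,0],[0,0.2,10,0]]}

```text
time_s: 11.8
position: [0.4546, 0.2627, 0.0442]
tcp_rot: [-3.136, 0.003, 1.445]
force: [-0.3, -1.8, 0.3]
grip_width: 0.085
grip_force: 0.0
```

Emit:
nudge_tcp:
  deltas: {"offsets":[[0,0,0,0],[0,0,0,0],[0,0,0,0],[0,0,0,0],[0,0,0,0],[0,0,0,0],[0,0,0,0]]}
  aperture: 0.03
  squeeze: 25

```text
time_s: 12.5
position: [0.4575, 0.2651, 0.0482]
tcp_rot: [3.14, -0.0, 1.447]
force: [-0.7, -1.5, 5.9]
grip_width: 0.0398
grip_force: 25.0
```

```bash
python3 t.py
```

```text
t 12.5 pos [0.4575 0.2651 0.0482] yaw 1.4468 q [ 0.387  0.504 -0.431  0.634 -0.     2.082] w 0.0398
```

In the tool's units: -1.45 rad is -29.

Emit:
nudge_tcp:
  deltas: {"offsets":[[0,0,0,0],[0,0,0,0],[0,0,0,-2],[0,0,0,-5],[0,0,0,-8],[0,0,0,-11],[0,0,0,-14],[0,0,0,-17],[0,0,0,-20],[0,0,0,-23],[0,0,0,-26],[0,0,0,-29]]}
  aperture: 0.07

```text
time_s: 13.7
position: [0.4571, 0.2651, 0.0473]
tcp_rot: [3.141, 0.0, 2.903]
force: [0.4, 0.7, -0.1]
grip_width: 0.0701
grip_force: 0.0
```

Emit:
nudge_tcp:
  deltas: {"offsets":[[0,0,0,-2.4],[0,0,0,-2.4],[0,0,0,-2.4],[0,0,0,-2.4],[0,0,0,-2.4],[0,0,0,-2.4],[0,0,0,-2.4],[0,0,0,-2.4]]}
  aperture: 0.03
  squeeze: 40

```text
time_s: 14.5
position: [0.4572, 0.2651, 0.0476]
tcp_rot: [3.141, 0.0, 3.015]
force: [-0.6, -0.2, 5.8]
grip_width: 0.0388
grip_force: 40.5
```

```bash
python3 t.py
```

```text
t 14.5 pos [0.4572 0.2651 0.0476] yaw 3.015 q [ 0.387  0.505 -0.432  0.634  0.     0.514] w 0.0388
```

Emit:
nudge_tcp:
  deltas: {"offsets":[[0,0,0,0],[0,0,-3,0],[0,0,-7,0],[0,0,-10,0],[0,0,-11,0],[0,0,-11,0],[0,0,-11,0]]}
  squeeze: 60

```text
time_s: 15.2
position: [0.4564, 0.2647, 0.156]
tcp_rot: [-3.141, -0.001, 3.016]
force: [0.2, -0.5, -0.8]
grip_width: 0.0383
grip_force: 60.7
```

```bash
python3 t.py .4545,-.209,.155 .4545,-.209,.052
```

```text
t 15.2 pos [0.4564 0.2647 0.156 ] yaw 3.0162 q [ 0.387  0.372 -0.306  0.894  0.     0.512] w 0.0383
.4545,-.209,.155 -> [-0.0574 -0.4702  0.0013] turn 0.0
.4545,-.209,.052 -> [-0.0575 -0.4701  0.1043] turn 0.0
```

Emit:
nudge_tcp:
  deltas: {"offsets":[[-0.4,-3,0,0],[-0.9,-7,0,0],[-1.5,-12,0,0],[-2.1,-17,0,0],[-2.7,-22,0,0],[-3.3,-27,0,0],[-3.9,-32,0,0],[-4.5,-37,0,0],[-5,-41,0,0],[-5.4,-44,0,0],[-5.7,-46,0,0],[-5.75,-47,0,0]]}

```text
time_s: 16.4
position: [0.4547, -0.2098, 0.1555]
tcp_rot: [3.141, -0.002, 3.014]
force: [0.3, 0.9, -0.9]
grip_width: 0.0385
grip_force: 60.8
```

Emit:
nudge_tcp:
  deltas: {"offsets":[[0,0,3,0],[0,0,5,0],[0,0,6.5,0],[0,0,6.5,0],[0,0,6.5,0],[0,0,6.5,0]]}

```text
time_s: 17.0
position: [0.456, -0.2084, 0.0928]
tcp_rot: [-3.141, 0.001, 3.017]
force: [-0.1, -0.0, -1.6]
grip_width: 0.0386
grip_force: 60.8
```

```bash
python3 t.py .4545,-.209,.075 .4545,-.209,.053
python3 - <<'E'
from bench import r
import cv2,numpy as np
a=r.snapshot("scene")["frame"][190:310,150:270,::-1];b=r.snapshot("side")["frame"][230:350,230:350,::-1]
f=lambda i:cv2.resize(i,(400,400),interpolation=cv2.INTER_CUBIC)
cv2.imwrite("pics/p2.png",np.hstack([f(a),f(b)]))
E
```

```text
t 17.0 pos [ 0.456  -0.2084  0.0928] yaw 3.0172 q [-0.575  0.401 -0.459  0.71   0.    -0.45 ] w 0.0386
.4545,-.209,.075 -> [ 0.0014 -0.0008  0.0178] turn 0.0
.4545,-.209,.053 -> [ 0.0014 -0.0008  0.0398] turn 0.0
```

View pics/p2.png

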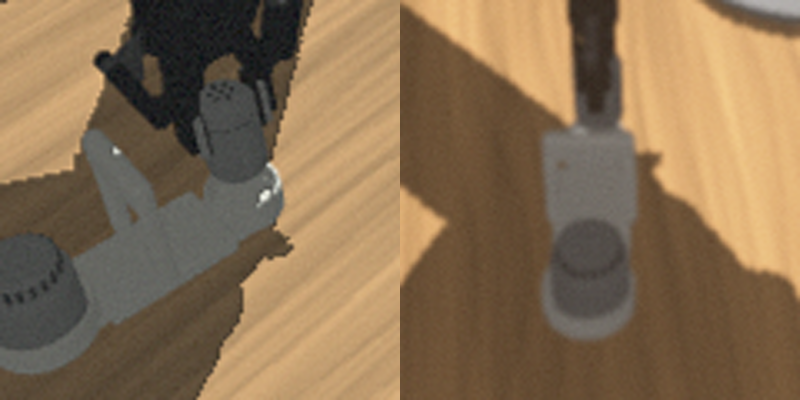

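The pot is home in its well. The shaker hangs over the small cup; in the left crop the cup spans columns about 203 to 283 and the shaker's foot is centred near 240. I'll check the cup extents against the model.

```bash
python3 - <<'E'
from h import *
for p in [(.4545,-.209),(.456,-.209),(.4545,-.211),(.4545,-.207)]:
    print(p,((ext("scene",*p,.021,.026)-[150,190,150,190])*3.333).round(1))
print("foot",((ext("scene",.456,-.2084,.045,.02)-[150,190,150,190])*3.333).round(1))
E
```

```text
(0.4545, -0.209) [204.9 157.4 282.6 214.2]
(0.456, -0.209) [206.3 158.3 284.1 215.3]
(0.4545, -0.211) [202.5 159.  280.4 216. ]
(0.4545, -0.207) [207.2 155.7 284.9 212.5]
foot [209.2 139.6 270.1 183.4]
```

Emit:
nudge_tcp:
  deltas: {"offsets":[[0.14,-0.08,1,0],[0.14,-0.08,1.7,0],[0.14,-0.08,2.2,0],[0.14,-0.08,2.2,0],[0.14,-0.08,2.2,0]]}

```text
time_s: 17.6
position: [0.454, -0.2091, 0.0701]
tcp_rot: [3.141, -0.0, 3.017]
force: [-0.9, -0.2, -1.2]
grip_width: 0.0382
grip_force: 60.8
```

```bash
python3 t.py .4545,-.209,.053
```

```text
t 17.6 pos [ 0.454  -0.2091  0.0701] yaw 3.0167 q [-0.578  0.43  -0.487  0.654  0.    -0.453] w 0.0382
.4545,-.209,.053 -> [-0.0005  0.0001  0.0171] turn 0.0
```

Emit:
nudge_tcp:
  deltas: {"offsets":[[-0.05,0,0.6,0],[-0.05,0,1.1,0],[-0.05,0,1.5,0],[-0.05,0,1.5,0],[-0.05,0,1.5,0]]}

```text
time_s: 18.1
position: [0.4546, -0.2092, 0.0552]
tcp_rot: [3.141, -0.0, 3.017]
force: [0.1, -0.7, -0.8]
grip_width: 0.0385
grip_force: 60.8
```

```bash
python3 t.py .4545,-.209,.0525
```

```text
t 18.1 pos [ 0.4546 -0.2092  0.0552] yaw 3.0168 q [-0.577  0.453 -0.5    0.618  0.    -0.453] w 0.0385
.4545,-.209,.0525 -> [0.0002 0.0002 0.0027] turn 0.0
```

In the tool's units: 0.003 m is 0.3, 0.002 m is 0.2.

Emit:
nudge_tcp:
  deltas: {"offsets":[[0,0,0.2,0],[0,0,0.3,0],[0,0,0.3,0],[0,0,0.3,0]]}

```text
time_s: 18.5
position: [0.4547, -0.2092, 0.0527]
tcp_rot: [-3.141, 0.0, 3.017]
force: [-1.6, 1.6, 6.0]
grip_width: 0.0383
grip_force: 61.4
```

Emit:
nudge_tcp:
  deltas: {"offsets":[[0,0,0,0],[0,0,0,0],[0,0,0,0],[0,0,0,0]]}
  aperture: 0.06

```text
time_s: 18.9
position: [0.4547, -0.2092, 0.0523]
tcp_rot: [-3.142, 0.0, 3.017]
force: [-0.7, 0.0, -0.6]
grip_width: 0.0599
grip_force: 0.0
```

Emit:
nudge_tcp:
  deltas: {"offsets":[[0,0,-3,0],[0,0,-7,0],[0,0,-11,0],[0,0,-12,0],[0,0,-12,0],[0,0,-12,0]]}

```text
time_s: 19.5
position: [0.4542, -0.2089, 0.1713]
tcp_rot: [3.141, -0.001, 3.017]
force: [0.7, -0.6, 0.0]
grip_width: 0.0599
grip_force: 0.0
```

```bash
python3 t.py .4455,-.2832,.16 .4455,-.2832,.086
python3 - <<'E'
from bench import r
import cv2,numpy as np
s=r.snapshot("wrist");print(s["K"].tolist(),s["rvec"],s["tvec"])
cv2.imwrite("pics/w3.png",s["frame"][:,:,::-1])
for n in("scene","side"): cv2.imwrite(f"pics/{n}3.png",r.snapshot(n)["frame"][:,:,::-1])
E
```

```text
t 19.5 pos [ 0.4542 -0.2089  0.1713] yaw 3.0168 q [-0.577  0.309 -0.357  0.907 -0.    -0.453] w 0.0599
.4455,-.2832,.16 -> [-0.0007 -0.0748  0.0112] turn 0.0
.4455,-.2832,.086 -> [-0.0007 -0.0748  0.0852] turn 0.0
[[309.70691628693146, 0.0, 319.7092678957943], [0.0, 309.70691628693146, 199.19396398009852], [0.0, 0.0, 1.0]] [-2.17028    -1.91438289 -0.30154167] [ 0.15051124 -0.46832724  0.15683132]
```

View pics/w3.png

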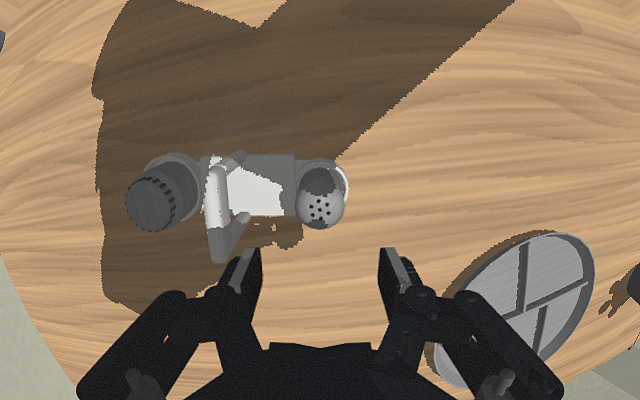

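Both pots are in their wells. Next I descend onto the handle, and measure the table's direction from the edge and seam in the saved pictures.

In the tool's units: 0.079 m is 7.9, -0.0748 m is -7.48.

Emit:
nudge_tcp:
  deltas: {"offsets":[[0,-3,0,0],[0,-6,0,0],[-0.05,-7.48,0,0],[-0.05,-7.48,2,0],[-0.05,-7.48,5,0],[-0.05,-7.48,7,0],[-0.05,-7.48,7.9,0],[-0.05,-7.48,7.9,0],[-0.05,-7.48,7.9,0]]}
  aperture: 0.045

```text
time_s: 20.55
position: [0.4461, -0.2836, 0.0938]
tcp_rot: [-3.141, 0.0, 3.017]
force: [-0.1, 0.6, 0.6]
grip_width: 0.0451
grip_force: 0.0
```

```bash
python3 t.py .4453,-.2832,.092,3.017
python3 - <<'E'
from h import *
for n in("scene","side"):
    g=cv2.imread(f"pics/{n}0.png",0)
    for l in cv2.createLineSegmentDetector(1).detect(g)[0][:,0]:
        p,q=l[:2],l[2:]
        if np.hypot(*(p-q))<55: continue
        a,b=hit(n,p+.5-.5,0),hit(n,q,0)
        ang=np.degrees(np.arctan2(*(b-a)[::-1]))%180
        if min(abs(a).max(),abs(b).max())<1.6 and (min(ang,180-ang)<6 or abs(ang-90)<6): print(n,l.round(),a.round(3),b.round(3),round(ang,2))
E
```

```text
t 20.55 pos [ 0.4461 -0.2836  0.0938] yaw 3.0169 q [-0.705  0.443 -0.385  0.743  0.    -0.58 ] w 0.0451
.4453,-.2832,.092,3.017 -> [0.0008 0.0002 0.0018] turn -0.0001
scene [638. 172. 578. 152.] [1.108 0.704] [0.953 0.705] 179.69
scene [142. 117.   3. 179.] [-0.249  0.012] [-0.25  -0.432] 89.89
scene [639. 245. 544. 202.] [1.167 0.402] [0.954 0.417] 175.95
scene [91. 31.  3. 56.] [-1.226  0.322] [-1.227 -0.086] 89.84
scene [267.  61. 197.  92.] [-0.248  0.602] [-0.25   0.243] 89.62
scene [528.  83. 456.  63.] [0.677 1.061] [0.389 1.062] 179.93
scene [569. 165. 638. 190.] [0.954 0.62 ] [1.124 0.62 ] 0.04
scene [537.  56. 462.  38.] [0.613 1.336] [0.276 1.337] 179.96
scene [542. 203. 503. 289.] [0.95  0.411] [0.982 0.092] 95.68
scene [585. 138. 638. 155.] [0.948 0.796] [1.09  0.795] 179.77
scene [463.  24. 540.  41.] [0.201 1.508] [0.566 1.51 ] 0.33
scene [503. 258. 543. 198.] [0.947 0.173] [0.946 0.434] 90.15
scene [407. 399. 502. 258.] [ 0.948 -0.
[... 2838 characters left out ...]
291. 491. 299.] [ 1.188 -0.358] [ 0.972 -0.358] 179.94
side [539. 178. 585. 235.] [1.356 0.14 ] [ 1.356 -0.156] 90.03
side [487. 303. 569. 295.] [ 0.956 -0.37 ] [ 1.184 -0.371] 179.83
side [  1. 287.  35. 214.] [-0.31  -0.148] [-0.311  0.161] 90.19
side [192. 108. 121. 113.] [0.133 0.804] [-0.159  0.803] 0.07
side [125. 339. 114. 398.] [ 0.045 -0.361] [ 0.047 -0.515] 90.49
side [359. 321. 373. 374.] [ 0.614 -0.381] [ 0.617 -0.533] 91.13
side [412. 334. 433. 398.] [ 0.735 -0.439] [ 0.735 -0.608] 89.87
side [155. 398. 166. 322.] [ 0.134 -0.527] [ 0.137 -0.321] 89.13
side [418. 398. 392. 309.] [ 0.701 -0.603] [ 0.706 -0.356] 88.82
side [363. 254. 380. 309.] [ 0.673 -0.151] [ 0.675 -0.353] 90.54
```

The table is square to the world axes (edges within about 0.2 degrees), so the guest direction is +x. Gripping the handle.

In the tool's units: 0.0018 m is 0.18, 0.0008 m is 0.08.

Emit:
nudge_tcp:
  deltas: {"offsets":[[0.08,0,0.18,0],[0.08,0,0.18,0],[0.08,0,0.18,0],[0.08,0,0.18,0],[0.08,0,0.18,0],[0.08,0,0.18,0],[0.08,0,0.18,0]]}
  aperture: 0.005
  squeeze: 100

```text
time_s: 21.25
position: [0.4454, -0.2835, 0.0924]
tcp_rot: [-3.141, 0.001, 3.017]
force: [-0.7, 2.2, 6.6]
grip_width: 0.0123
grip_force: 98.4
```

```bash
python3 t.py
```

```text
t 21.25 pos [ 0.4454 -0.2835  0.0924] yaw 3.0168 q [-0.706  0.443 -0.389  0.738  0.    -0.581] w 0.0123
```

In the tool's units: -0.12 m is -12, -0.116 m is -11.6.

Emit:
nudge_tcp:
  deltas: {"offsets":[[0,0,-0.3,0],[0,0,-1,0],[0,0,-2,0],[0,0,-3.4,0],[0,0,-5,0],[0,0,-6.6,0],[0,0,-8.2,0],[0,0,-9.7,0],[0,0,-10.8,0],[0,0,-11.6,0],[0,0,-12,0],[0,0,-12,0]]}

```text
time_s: 22.45
position: [0.4451, -0.2835, 0.2118]
tcp_rot: [-3.141, 0.0, 3.017]
force: [-0.3, -0.1, -5.8]
grip_width: 0.0127
grip_force: 97.5
```

```bash
python3 t.py .6797,.0458,.2124,4.7134
python3 - <<'E'
from bench import r
import cv2,numpy as np
print(r.observe()["force"],r.observe()["torque"])
a=r.snapshot("scene")["frame"][90:330,100:340,::-1];b=r.snapshot("side")["frame"][150:390,180:420,::-1]
f=lambda i:cv2.resize(i,(400,400),interpolation=cv2.INTER_CUBIC)
cv2.imwrite("pics/p4.png",np.hstack([f(a),f(b)]))
E
```

```text
t 22.45 pos [ 0.4451 -0.2835  0.2118] yaw 3.0168 q [-0.706  0.323 -0.221  1.027 -0.    -0.581] w 0.0127
.6797,.0458,.2124,4.7134 -> [-0.1918  0.3559 -0.0007] turn -1.6966
[-0.29331691 -0.11743112 -5.77030305] [ 0.04234906 -0.09631883  0.01344029]
```

View pics/p4.png

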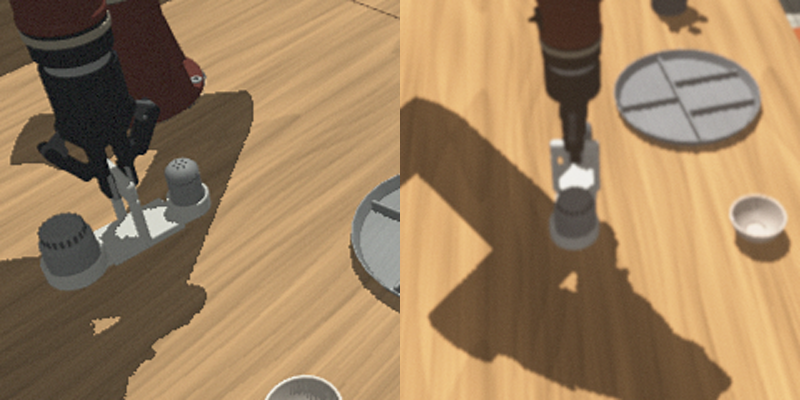

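The caddy is lifted level with both pots seated. Carrying it gently in two arcs.

In the tool's units: 0.178 m is 17.8, -0.096 m is -9.6, -0.85 rad is -17.

Emit:
nudge_tcp:
  deltas: {"offsets":[[-0.2,0.4,0,-0.4],[-0.7,1.2,0,-1.2],[-1.4,2.6,0,-2.4],[-2.4,4.4,0,-4],[-3.5,6.5,0,-6],[-4.7,8.7,0,-8],[-5.9,10.9,0,-10],[-7,13,0,-12],[-8,14.8,0,-13.8],[-8.8,16.3,0,-15.2],[-9.3,17.3,0,-16.4],[-9.6,17.8,0,-17]]}

```text
time_s: 23.75
position: [0.5629, -0.117, 0.2111]
tcp_rot: [3.141, 0.0, -2.411]
force: [0.1, 0.1, -5.9]
grip_width: 0.0123
grip_force: 97.7
```

```bash
python3 t.py .6797,.0458,.2124,4.7134
```

```text
t 23.75 pos [ 0.5629 -0.117   0.2111] yaw -2.4113 q [-0.332  0.411 -0.09   1.07   0.    -1.063] w 0.0123
.6797,.0458,.2124,4.7134 -> [-0.1956  0.0434 -0.0013] turn -0.8415
```

Careful with the scale: shifts go in cm and turns go in units of 0.05 rad. That gives: -0.1955 m is -19.55, -0.188 m is -18.8, -0.841 rad is -16.82.

Emit:
nudge_tcp:
  deltas: {"offsets":[[-0.3,0.1,0,-0.4],[-1.2,0.2,0,-1.2],[-2.6,0.5,0,-2.4],[-4.4,0.9,0,-4],[-6.6,1.4,0,-6],[-9,2,0,-8],[-11.4,2.5,0,-10],[-13.7,3,0,-12],[-15.8,3.5,-0.1,-13.8],[-17.6,3.9,-0.1,-15.2],[-18.8,4.2,-0.1,-16.2],[-19.55,4.34,-0.1,-16.82]]}

```text
time_s: 24.95
position: [0.6804, 0.0443, 0.2121]
tcp_rot: [3.141, 0.0, -1.572]
force: [0.1, 0.9, -5.6]
grip_width: 0.0127
grip_force: 97.8
```

Emit:
nudge_tcp:
  deltas: {"offsets":[[0,0,0,0],[0,0,0,0],[0,0,0,0],[0,0,0,0],[0,0,0,0]]}

```text
time_s: 25.45
position: [0.6798, 0.043, 0.2126]
tcp_rot: [-3.142, -0.0, -1.576]
force: [-0.1, 0.7, -5.0]
grip_width: 0.0125
grip_force: 97.8
```

```bash
python3 t.py .6797,.0458,.2124,4.7134
python3 - <<'E'
from bench import r
import cv2,numpy as np
print(r.observe()["force"],r.observe()["torque"])
for n in("scene","side"): cv2.imwrite(f"pics/{n}5.png",r.snapshot(n)["frame"][:,:,::-1])
a=cv2.imread("pics/scene5.png")[100:300,270:470];b=cv2.imread("pics/side5.png")[110:310,260:460]
f=lambda i:cv2.resize(i,(400,400),interpolation=cv2.INTER_CUBIC)
cv2.imwrite("pics/p5.png",np.hstack([f(a),f(b)]))
E
```

```text
t 25.45 pos [0.6798 0.043  0.2126] yaw -1.5762 q [-0.044  0.618  0.259  1.212 -0.    -1.609] w 0.0125
.6797,.0458,.2124,4.7134 -> [-0.0028  0.0001  0.0002] turn -0.0064
[-0.09634278  0.71082406 -4.99882577] [ 0.02594261  0.12334779 -0.03130283]
```

View pics/p5.png

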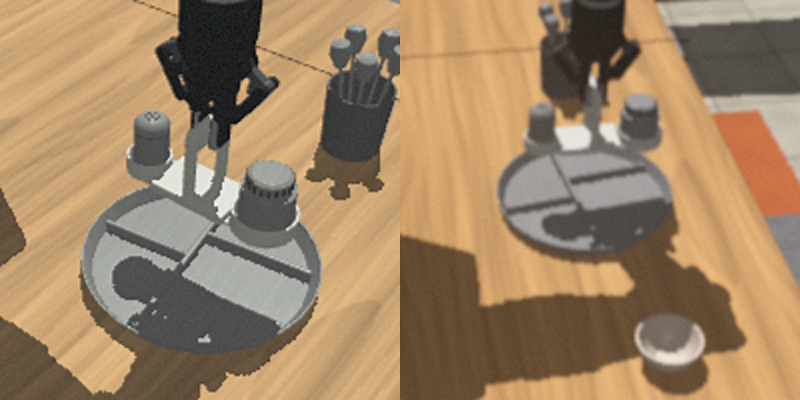

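Both pots are seated and the caddy is over the thali: salt cup bottom about (146,180) in the left crop and ghee cup bottom about (265,246). The thali, katori and stand are undisturbed. I'll make a fine correction and check the tilt against the model.

In the tool's units: -0.0028 m is -0.28, -0.001 m is -0.1, -0.0064 rad is -0.128.

Emit:
nudge_tcp:
  deltas: {"offsets":[[-0.1,0,0,-0.06],[-0.28,0,0,-0.128],[-0.28,0,0,-0.128],[-0.28,0,0,-0.128],[-0.28,0,0,-0.128],[-0.28,0,0,-0.128],[-0.28,0,0,-0.128]]}

```text
time_s: 26.25
position: [0.68, 0.0462, 0.2125]
tcp_rot: [3.142, -0.0, -1.569]
force: [-0.1, -0.4, -5.6]
grip_width: 0.0126
grip_force: 97.8
```

```bash
python3 t.py .6797,.0458,.2124,4.7134; python3 - <<'E'
from h import *
for n,o in(("scene",(270,100)),("side",(260,110))):
    for x,R,w in((.075,.035,"ghee"),(-.075,.026,"salt")):
        lo=(ext(n,.6797+x,.043,.12,R)-[*o,*o])*2; print(n,w,"cup: L,R,bottom",lo[[0,2,3]].round(1))
E
```

```text
t 26.25 pos [0.68   0.0462 0.2125] yaw -1.569 q [-0.039  0.619  0.26   1.212 -0.    -1.612] w 0.0126
.6797,.0458,.2124,4.7134 -> [0.0004 0.0003 0.0001] turn 0.0007
scene ghee cup: L,R,bottom [230.9 299.2 246.7]
scene salt cup: L,R,bottom [127.7 173.9 181. ]
side ghee cup: L,R,bottom [214.2 260.3 152. ]
side salt cup: L,R,bottom [122.7 157.2 156.1]
```

Emit:
nudge_tcp:
  deltas: {"offsets":[[0,0,0,0],[0,0,0,0],[0,0,0,0],[0,0,0,0],[0,0,0,0],[0,0,0,0]]}

```text
time_s: 26.85
position: [0.68, 0.0463, 0.2125]
tcp_rot: [3.142, 0.0, -1.569]
force: [-0.4, 0.4, -5.8]
grip_width: 0.0126
grip_force: 97.8
```

```bash
python3 -c "
from bench import r
print(r.observe()['qvel']);print(r.sign_off())"
```

```text
[ 6.53152619e-05  1.73748387e-04 -2.10771025e-03  2.26371912e-03
 -1.52794293e-03 -2.05511074e-03]
the job is handed in; nothing more can be done
None
```

I handed the job in at 26.9 s with the caddy held still and level over the thali's centre, its base about 12 cm up, ghee end pointing straight at the guest and both pots seated in their wells; sign-off returned no verdict.

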